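# Stamp a wooden laundry-basket tag

## Robot

A 6-joint arm with a two-finger parallel gripper is mounted at the origin on the work surface. World frame = base frame: x ahead of the robot, y to its left, z up, the work surface at z = 0. Lengths are in m, angles in rad, forces in N, time in s.
With the tool pointing down it reaches from about 0.35 to 0.975 m from the base axis. Payload 4.9 kg.
Tool frame: the origin (TCP) lies midway between the tips of the shut fingers; the grasp point (between the pads) lies 19 mm behind it; z points along the fingers, y is the line along which they close (so a half turn about z gives the same grasp; the last joint's range is limited). The gripper opens to 85 mm and grips with 20 to 120 N. Pads are 22 mm wide; open, the fingers measure 114 mm over their backs; the gripper's body (76 mm by 85 mm) begins 54 mm behind the grasp point. The pads swing forward as they close: fully open they stand 13 mm farther back than shut.
Start: joints at [-1.454, 0.053, 1.613, -0, 1.476, -0.119], TCP at [0.146, -0.608, 0.231] pointing down, gripper open.
Joint ranges: [-3.01, 3.01], [-1.01, 2.22], [0.06, 2.58], [-1.02, 4.17], [0.09, 2.62], [-3.14, 3.14]. Speed limits (rad/s): [2.57, 2.57, 3.14, 3.14, 3.14, 3.14].

## Interface

Orientations are given as a unit quaternion [w, x, y, z].
In Python, from plant import manip, cams, job gives the robot as it stands (manip), with the cameras (cams) and the job (job).
- The arm moves only by the tool shift_gripper, called after "Call:" by a JSON object that holds its "api" and its "payload". Schema: {"type":"object","properties":{"segments":{"type":"string"},"only":{"type":"string"},"quiet":{"type":"boolean"},"lines":{"type":"string"}},"required":["segments"],"additionalProperties":false}. segments is a string of 1 to 5 rows, parted by a bar, with the numbers parted by commas; each row has 7 numbers: the opening from 0.0 (shut) to 1.0 (fully open), then dx, dy, dz in shares of the most that a row can go, 1 being 62.5 mm, then a rotation vector rx, ry, rz in shares of 4 rad (1.0 is 4 rad); each row shifts and turns the commanded pose from where the row before left it, along the tool's axes as they then stand; what a row does not reach is not made up. A row lasts 1/8 s, in which the tool goes at most 0.0625 m and 0.188 rad, less where a joint would pass 70% of its speed; a pose out of reach is approached as far as the arm can. The fingers move at their own pace and stop on an object; the grip force is fixed at half the most. Time passes only in rows, so rows that do not move let the fingers close. The tool returns the time, the measured TCP pose, the force, the opening and the grip force at its end. only (a regular expression) keeps the lines of the reply that match it, lines (a string "A,B") keeps lines A to B, and quiet returns only ok. A shift or turn number past 1, either way, is cut back to 1. Input that does not fit is refused with a message, and nothing moves.
- manip.state(): the state, without advancing time (a new reading comes with each control period).
- cams.grab_frame(name): name is "scene" or "top" or "wrist"; returns the picture (400x640x3 uint8, red, green, blue); there is no depth.
- cams.camera_params(name): a dict with "intrinsics" (3x3 intrinsics, pixels), "xyz" and "orientation" of the camera in the world. Camera axes: x right, y down, z forward; pixel columns grow to the right and rows downward; lengths in m; the calibration is good to about 2 mm. A picture is of the moment at which its call begins: read the wrist's pose just before it. camera_params takes no time and is no camera call; for the wrist camera it gives the pose at the moment of the call.
- job.job_done(): hands the job in; it is judged then, once.
The state is a dict: "time": time; "joint_pos": joint angles; "joint_vel": joint speeds; "joint_efforts": joint torques, N m; "tool_pos": TCP position; "tool_rot": TCP orientation; "contact_force": force on the tool from outside, world axes, zero at the start; "ft_torque": the same for the moment, N m; "gripper_width": opening from 0.0 (shut) to 1.0 (fully open); "grasp_force": force on a finger pad.
Only numpy, scipy, OpenCV 4.12 (cv2) and the standard library are available. Lean on these libraries where they do the work, as an engineer would, in place of code of your own. Each camera call takes 0.05 s, during which the arm holds its last target. There are 200 camera calls.

## Task

Lay the long wooden basket tag flat in the middle of the cork pad, lengthways along it, and let go of it. Then stand the self-inking stamp squarely on the middle of the tag's plain part (the part clear of the tie hole) and press its spring-loaded cap fully down to the stop for a moment; press it nowhere else. Finally set the stamp gently back upright in its little tray, its cap sprung up again, leaving the stamped tag on the pad and the other things where they are.

Things in the scene. Friction and masses are not known exactly. Their poses are not given: they have to be found in the camera images.
- tag: The long wooden tag, a plain plywood slab 110 (x) x 48 (y) x 12 mm, loose, 35 to 60 g, lying flat on the counter at first. Origin at the centre of its underside; x along its length, z up. A dark dot 8 mm wide, 45 mm from the centre towards -x, marks its tie hole (painted on, nothing passes).
- tag_area (a point): Middle of the tag's plain part, on its upper face: 10 mm from the tag's centre towards +x, away from the tie hole. Axes as the tag's.
- pad: Cork pad fixed to the counter, 170 (x) x 130 (y) x 6 mm, empty at first. Origin at the centre of its underside, its top 6 mm higher; x along its length.
- stamp: Self-inking stamp, loose, 0.17 to 0.25 kg, upright in its tray at first. Grey frame, flat foot 64 (x) x 32 (y) x 10 mm; black cap above; 95 mm high in all. Origin at the centre of the foot's underside; x along the foot's long side, z up. Either way round will do. The cap can be gripped by its sides (30 mm across y) to carry the stamp and to press it.
- cap_top (a point): Centre of the black cap's flat top (a pale label on it), 95 mm above the underside of the foot when up, 77 mm when fully down. The cap is a block 60 (x) x 30 (y) x 50 mm and moves along the stamp's z.
- stamp_cap (a joint): Travel of the cap into the frame in m: 0 up, 0.018 fully down at its stop. A spring pushes it up: about 3 N to start, 9 N at the stop.
- stamp_tray: Shallow white tray fixed to the counter, 110 (x) x 85 (y) mm outside, rim 12 mm high and 4 mm thick, its inner floor 5 mm above its origin. Origin at the centre of its underside. The stamp stands in it with play all round.
- round_tag: Bystander: round tag of the same wood, 60 mm across, 10 mm thick, lying flat. Origin at the centre of its underside.
- square_tag: Bystander: square tag of the same wood, 50 x 50 x 10 mm, lying flat. Origin at the centre of its underside.
- clothes_peg: Bystander: wooden clothes peg lying on the counter, 72 x 12 x 13 mm. Origin under its centre, x along it.
- lint_brush: Bystander: brush about 200 mm long lying on the counter. x along it.
- jar: Bystander: glass jar with a steel lid, 70 mm across, 90 mm high, standing. Origin at the centre of its underside.

How it is judged:
On the way, in this order (a step that is already met when the one before it is completed fails the run):
1. the long tag lies flat in the middle of the pad, lengthways along it, released (x of tag in the frame of pad between -0.02 and 0.02 m and y of tag in the frame of pad between -0.02 and 0.02 m and z of tag in the frame of pad below 0.009 m and angle between the x axis of tag and the x axis of pad, either way round below 0.2 rad and angle between tag's own z axis and vertical below 0.08 rad and contact force between tag and the fingers below 0.1 N and linear speed of tag below 0.02 m/s), for 0.2 s.
2. the stamp stands squarely on the middle of the tag's plain part with its cap pressed to within 2 mm of its stop (within 8 mm each way and 8 degrees) (x of stamp in the frame of tag_area between -0.008 and 0.008 m and y of stamp in the frame of tag_area between -0.008 and 0.008 m and z of stamp in the frame of tag_area below 0.004 m and angle between the x axis of stamp and the x axis of tag, either way round below 0.14 rad and angle between stamp's own z axis and vertical below 0.1 rad and x of tag in the frame of pad between -0.02 and 0.02 m and y of tag in the frame of pad between -0.02 and 0.02 m and z of tag in the frame of pad below 0.009 m and angle between the x axis of tag and the x axis of pad, either way round below 0.2 rad and angle between tag's own z axis and vertical below 0.08 rad and value of joint stamp_cap above 0.016 m), for 0.2 s.
At the end, for the whole second after the job is handed in: The tag lies flat on the pad, centres within 20 mm along each pad axis, lengths within 11 degrees; the stamp stands upright on the floor of its tray, within 25 mm of its centre each way, its cap up to within 3 mm; both at rest (x of tag in the frame of pad between -0.02 and 0.02 m and y of tag in the frame of pad between -0.02 and 0.02 m and z of tag in the frame of pad below 0.009 m and angle between the x axis of tag and the x axis of pad, either way round below 0.2 rad and angle between each of tag, stamp's own z axis and vertical below 0.08 rad and x of stamp in the frame of stamp_tray between -0.025 and 0.025 m and y of stamp in the frame of stamp_tray between -0.025 and 0.025 m and z of stamp in the frame of stamp_tray below 0.009 m and value of joint stamp_cap below 0.003 m and linear speed of each of stamp, tag below 0.02 m/s); the robot touches nothing.
It fails at once if the stamp is pressed more than half way down anywhere but squarely on the tag, lying on the pad (value of joint stamp_cap above 0.009 m and not (x of stamp in the frame of tag_area between -0.008 and 0.008 m and y of stamp in the frame of tag_area between -0.008 and 0.008 m and z of stamp in the frame of tag_area below 0.004 m and angle between the x axis of stamp and the x axis of tag, either way round below 0.14 rad and angle between stamp's own z axis and vertical below 0.1 rad and x of tag in the frame of pad between -0.02 and 0.02 m and y of tag in the frame of pad between -0.02 and 0.02 m and z of tag in the frame of pad below 0.009 m and angle between the x axis of tag and the x axis of pad, either way round below 0.2 rad and angle between tag's own z axis and vertical below 0.08 rad)).
It fails at once if the stamp is dropped or slammed into its tray (over 60 N) (contact force between stamp and stamp_tray above 60 N).
It fails at once if another tag, the peg, the brush or the jar is shifted by more than 25 mm (distance of any of round_tag, square_tag, clothes_peg, lint_brush, jar from where it was at the start of the episode above 0.025 m).
It also fails if it takes over 67 s, if anything falls off the work surface, if the arm or the gripper's body presses on something with over 40 N, if the wrist force passes 120 N, or if a joint passes its speed limit or range.

## Working session

There is one attempt and no reset: what is moved stays moved. The work goes in short steps, Python scripts to look and compute and a tool call to move; the robot and the scene stay as the last step left them, time stands still between calls to the robot, and variables do not carry over. Pictures are saved under pics/ and viewed, at most 10 in all, crops included, and the job is handed in when it is done.

```bash
ls; mkdir -p pics
```

Run:
```python
from plant import manip, cams, job
import cv2
for n in("top","scene"):
    cv2.imwrite(f"pics/{n}0.png",cams.grab_frame(n)[:,:,::-1]); print(n,cams.camera_params(n))
print(manip.state())
```

```text
pics
plant.py
top {'intrinsics': array([[375.1596765 ,   0.        , 325.9671761 ],
       [  0.        , 375.1596765 , 196.40225306],
       [  0.        ,   0.        ,   1.        ]]), 'xyz': array([ 4.97498730e-01, -1.56139112e-04,  8.47403215e-01]), 'orientation': array([ 0.03346488, -0.70364815,  0.70848933, -0.0424529 ])}
scene {'intrinsics': array([[418.81660859,   0.        , 315.44698042],
       [  0.        , 418.81660859, 203.73959627],
       [  0.        ,   0.        ,   1.        ]]), 'xyz': array([ 0.98954795, -0.58504155,  0.78312439]), 'orientation': array([-0.38022503,  0.8792671 ,  0.26102448, -0.11909877])}
{'time': 0.1, 'joint_pos': array([-1.45397834e+00,  5.32884099e-02,  1.61415361e+00,  3.27898999e-05,
        1.47598439e+00, -1.18944420e-01]), 'joint_vel': array([-2.70555375e-04, -1.12930126e-03, -4.06812771e-03,  4.73906078e-04,
        8.69383983e-05, -1.20211470e-03]), 'joint_efforts': array([ 9.31578252e-04, -3.94905674e+01, -3.71365142e+01, -8.39213499e-05,
        3.92286340e-03,  9.77058988e-06]), 'tool_pos': array([ 0.14596801, -0.60714318,  0.2301893 ]), 'tool_rot': array([-9.16860638e-04,  9.93059820e-01,  1.17606776e-01,  1.72947150e-05]), 'contact_force': array([ 0.22599328, -1.17458562, -0.36092932]), 'ft_torque': array([ 0.06125729,  0.05482608, -0.01333107]), 'grasp_force': 0.0, 'gripper_width': 1.0015145972963653}
```

View pics/top0.png

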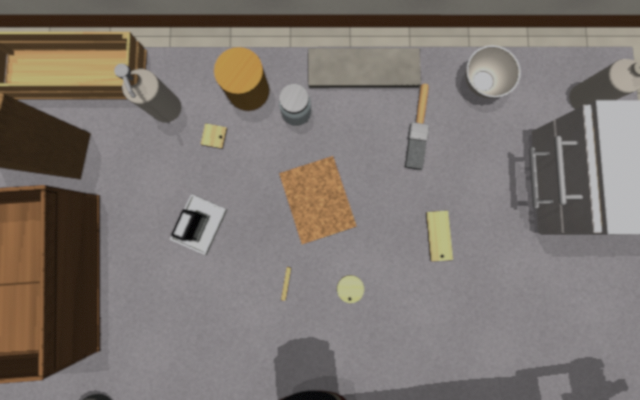

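View pics/scene0.png

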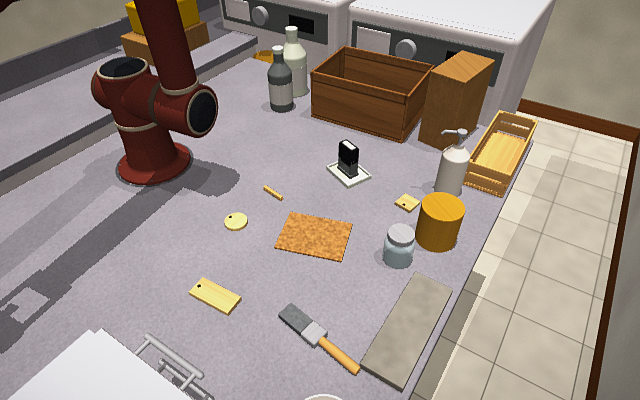

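The top view shows the tag at about (440,236) with its hole at the lower end (442,256). The pad is at (318,200), and the stamp in its tray is at about (198,225). In this view up is +x and left is +y. I'll enlarge it to read the corners.

Run:
```python
import cv2,numpy as np
im=cv2.imread("pics/top0.png")
def c(x,y,w,h,s):
    o=cv2.resize(im[y:y+h,x:x+w],None,fx=s,fy=s,interpolation=cv2.INTER_CUBIC)
    for k in range(0,w,10): cv2.line(o,(k*s,0),(k*s,6),(0,0,255),1); cv2.putText(o,str(x+k),(k*s+1,16),0,.33,(0,0,255))
    for k in range(0,h,10): cv2.line(o,(0,k*s),(6,k*s),(0,0,255),1); cv2.putText(o,str(y+k),(8,k*s+4),0,.33,(0,0,255))
    return o
a=c(420,205,40,60,7); b=c(160,190,70,70,7)  # 280x420, 490x490
o=np.zeros((490,780,3),np.uint8);o[:420,:280]=a;o[:,290:780]=b
cv2.imwrite("pics/crop1.png",o)
cv2.imwrite("pics/crop2.png",c(270,150,95,100,6)[:600])
```

```text
(no output)
```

View pics/crop1.png

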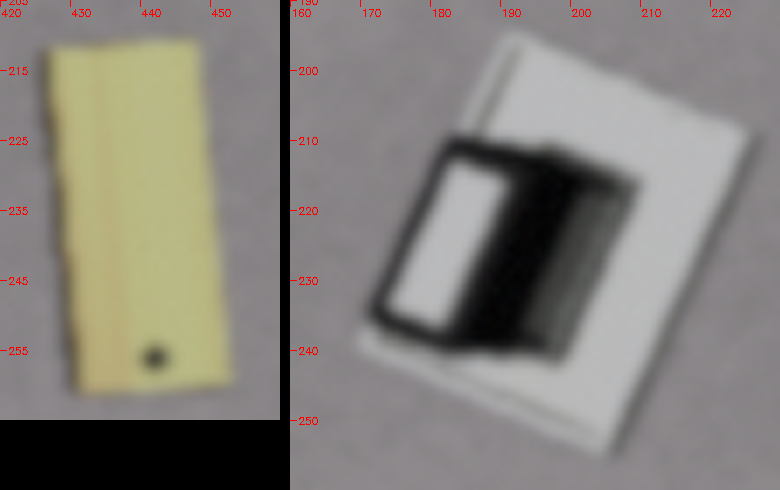

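View pics/crop2.png

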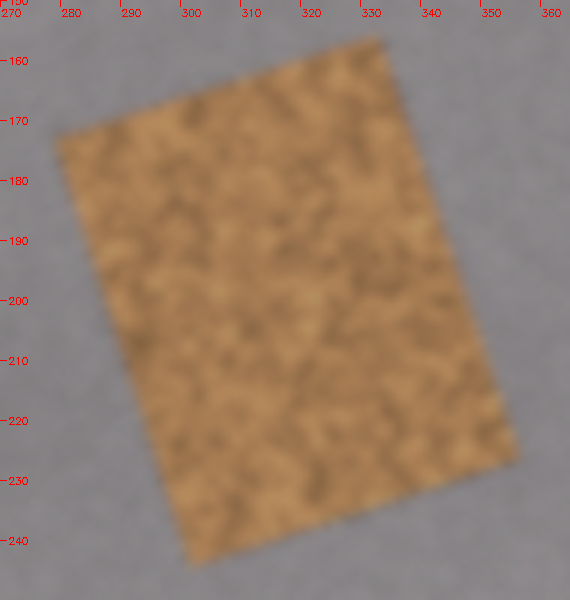

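The crops give these corner positions:
- **Tag top face:** (427,212), (448,210.7), (453,259.8), (431.5,261), with the hole at (442,256).
- **Pad:** (279.5,172.8), (333.3,156.2), (356.7,225.8), (301.7,244.5).
- **Tray rim:** (191.4,194.3), (225.7,208.6), (205.4,255.4), (169.7,239.3).
- **Cap label centre:** about (182.4,225).

Create h.py:
```python
from plant import manip, cams, job
import numpy as np, cv2
from scipy.spatial.transform import Rotation as R
def rot(q): return R.from_quat(np.roll(q,-1))
def px2w(cam,uv,z):
    p=cams.camera_params(cam) if isinstance(cam,str) else cam
    d=rot(p["orientation"]).apply(np.c_[np.atleast_2d(uv),np.ones(len(np.atleast_2d(uv)))]@np.linalg.inv(p["intrinsics"]).T)
    return (p["xyz"]+d*((z-p["xyz"][2])/d[:,2])[:,None])[:,:2]
def rect(w):
    "centre, side lengths and axis angle of side 1->2 (deg)"
    e=(w[1]+w[2]-w[0]-w[3])/2; f=(w[3]+w[2]-w[0]-w[1])/2
    return w.mean(0),np.linalg.norm(e),np.linalg.norm(f),np.degrees(np.arctan2(f[1],f[0]))
def go(target,yaw):
    "offset in tool axes to a world target; yaw: desired world angle (deg) of tool x, tool down"
    s=manip.state(); T=rot(s["tool_rot"]); 
    a=np.radians(yaw); G=R.from_matrix(np.array([[np.cos(a),np.sin(a),0],[np.sin(a),-np.cos(a),0],[0,0,-1]]))
    print("t",round(s["time"],2),"pos",s["tool_pos"].round(4),"dTool",T.inv().apply(np.array(target)-s["tool_pos"]).round(4),"rotvec",(T.inv()*G).as_rotvec().round(4),"q6",s["joint_pos"][5].round(3),"xaxis",np.degrees(np.arctan2(*T.as_matrix()[[1,0],0])).round(2))
```

Run:
```python
from h import *
for n,c,z in (("tag",[(427,212),(448,210.7),(453,259.8),(431.5,261)],.012),("pad",[(279.5,172.8),(333.3,156.2),(356.7,225.8),(301.7,244.5)],.006),("tray",[(191.4,194.3),(225.7,208.6),(205.4,255.4),(169.7,239.3)],.012),("label",[(183.1,212.9),(191.4,216.4),(181.4,237.1),(173.6,233.6)],.1)):
    print(n,*rect(px2w("top",c,z)))
go([.42,-.26,.2],-10)
print(cams.camera_params("wrist"), rot(manip.state()["tool_rot"]).as_matrix().round(3))
```

```text
tag [ 0.49810249 -0.26369168] 0.04758846867910624 0.10867518474012529 -176.7087962737641
pad [0.58140357 0.00728812] 0.1288493323104874 0.16806137398158824 -162.49426622716845
tray [0.52736633 0.27231207] 0.08521013791042086 0.10994101882962666 156.77261745343003
label [0.52298512 0.27451105] 0.017549588533116906 0.044461022076167867 156.34820016816042
t 0.1 pos [ 0.146  -0.6071  0.2302] dTool [ 0.3475 -0.2735  0.0308] rotvec [-1.800e-03  1.000e-04  4.103e-01] q6 -0.119 xaxis 13.51
{'intrinsics': array([[313.23221839,   0.        , 312.21567499],
       [  0.        , 313.23221839, 198.15706203],
       [  0.        ,   0.        ,   1.        ]]), 'xyz': array([ 0.21129297, -0.59147047,  0.37399196]), 'orientation': array([ 0.10559512,  0.77842746, -0.61298941, -0.08452422])} [[ 0.972  0.234 -0.   ]
 [ 0.234 -0.972  0.002]
 [ 0.    -0.002 -1.   ]]
```

Run:
```python
from h import *
go([.498,-.264,.18],3.3)
```

```text
t 0.1 pos [ 0.146  -0.6071  0.2302] dTool [ 0.4224 -0.2513  0.0508] rotvec [-1.800e-03 -1.000e-04  1.782e-01] q6 -0.119 xaxis 13.51
```

The rows are not in the units I measure in: shifts go in shares of 62.5 mm and turns go in shares of 4 rad. I convert before sending: 0.042 m is 0.672, -0.025 m is -0.4.

Call:
{"api": "shift_gripper", "payload": {"segments": "1,0.672,-0.4,0.08,0,0,0 | 1,0.672,-0.4,0.08,0,0,0 | 1,0.672,-0.4,0.08,0,0,0 | 1,0.672,-0.4,0.08,0,0,0 | 1,0.672,-0.4,0.08,0,0,0"}}

```text
time: 0.72
tool_pos: [0.3218, -0.4356, 0.2057]
tool_rot: [-0.0, 0.993, 0.118, -0.0]
contact_force: [-0.5, -0.3, 0.7]
gripper_width: 0.997
grasp_force: 0.0
```

Call:
{"api": "shift_gripper", "payload": {"segments": "1,0.672,-0.4,0.08,0,0,0 | 1,0.672,-0.4,0.08,0,0,0 | 1,0.672,-0.4,0.08,0,0,0 | 1,0.672,-0.4,0.08,0,0,0 | 1,0.672,-0.4,0.08,0,0,0"}}

```text
time: 1.35
tool_pos: [0.4967, -0.265, 0.1807]
tool_rot: [-0.0, 0.993, 0.118, -0.0]
contact_force: [0.4, -0.0, -0.2]
gripper_width: 0.998
grasp_force: 0.0
```

Call:
{"api": "shift_gripper", "payload": {"segments": "1,0,0,0,0,0,0.0445 | 1,0,0,0,0,0,0"}}

```text
time: 1.6
tool_pos: [0.496, -0.2658, 0.1807]
tool_rot: [-0.0, 1.0, 0.03, -0.001]
contact_force: [0.1, 0.4, 0.1]
gripper_width: 0.997
grasp_force: 0.0
```

Run:
```python
from h import *
go([.498,-.264,.18],3.3)
print(cams.camera_params("wrist"))
cv2.imwrite("pics/w1.png",cams.grab_frame("wrist")[:,:,::-1])
```

```text
t 1.6 pos [ 0.496  -0.2658  0.1807] dTool [ 0.0021 -0.0017  0.0007] rotvec [-0.0006  0.001   0.0034] q6 0.886 xaxis 3.49
{'intrinsics': array([[313.23221839,   0.        , 312.21567499],
       [  0.        , 313.23221839, 198.15706203],
       [  0.        ,   0.        ,   1.        ]]), 'xyz': array([ 0.56320331, -0.26167619,  0.32436765]), 'orientation': array([ 0.09866845,  0.72180773, -0.67862365, -0.09342421])}
```

View pics/w1.png

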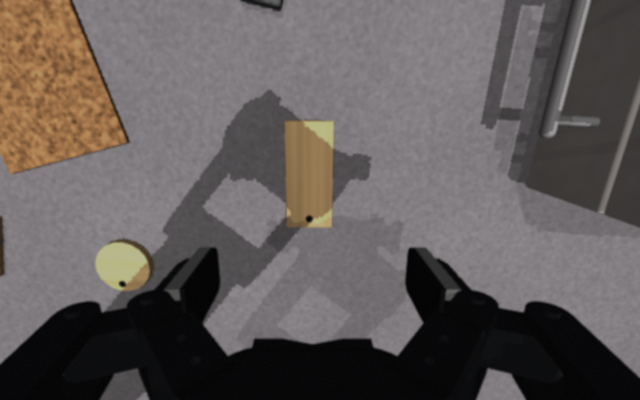

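The wrist view shows the tag upright between the fingers, with corners (286,122), (333,122), (332,227), (288,227) and the hole at (309,218).

Run:
```python
from h import *
r=rect(px2w("wrist",[(286,122),(333,122),(332,227),(287.5,227)],.012)); print(*r)
go([*((r[0]+[.4981,-.2637])/2),.003],3.3)
```

```text
[ 0.49804316 -0.26326484] 0.046464549384017936 0.10856803884156731 -176.4681938730384
t 1.65 pos [ 0.4958 -0.2663  0.1808] dTool [ 0.0026 -0.0025  0.1778] rotvec [-0.0005  0.0007  0.0033] q6 0.885 xaxis 3.49
```

Scaled: 0.05 m is 0.8, 0.04 m is 0.64.

Call:
{"api": "shift_gripper", "payload": {"segments": "1,0.04,-0.04,0.8,0,0,0 | 1,0,0,0.8,0,0,0 | 1,0,0,0.64,0,0,0 | 1,0,0,0.4,0,0,0 | 1,0,0,0.208,0,0,0"}}

```text
time: 2.28
tool_pos: [0.497, -0.2638, 0.0016]
tool_rot: [-0.001, 1.0, 0.029, -0.001]
contact_force: [0.2, -0.2, 0.4]
gripper_width: 1.002
grasp_force: 0.0
```

Call:
{"api": "shift_gripper", "payload": {"segments": "1,0,0,0,0,0,0 | 0,0,0,0,0,0,0 | 0,0,0,0,0,0,0 | 0,0,0,0,0,0,0 | 0,0,0,0,0,0,0"}}

```text
time: 2.9
tool_pos: [0.4997, -0.2648, 0.0053]
tool_rot: [0.001, 1.0, 0.029, 0.001]
contact_force: [-0.3, -1.2, 5.7]
gripper_width: 0.533
grasp_force: 61.8
```

Call:
{"api": "shift_gripper", "payload": {"segments": "0,0,0,0,0,0,0 | 0,0,0,0,0,0,0 | 0,0,0,0,0,0,0"}}

```text
time: 3.28
tool_pos: [0.4997, -0.2648, 0.0053]
tool_rot: [0.001, 1.0, 0.029, 0.001]
contact_force: [-0.6, -0.4, 6.5]
gripper_width: 0.531
grasp_force: 61.9
```

Scaled: -0.04 m is -0.64, -0.02 m is -0.32, -0.12 rad / 4 = -0.03.

Call:
{"api": "shift_gripper", "payload": {"segments": "0,0,0,-0.32,0,0,0 | 0,0,0,-0.64,0,0,0 | 0,0,0,-0.64,0,0,0 | 0,0,0,0,0,0,0.03 | 0,0,0,0,0,0,-0.03"}}

```text
time: 3.9
tool_pos: [0.4988, -0.2641, 0.1054]
tool_rot: [0.001, 1.0, 0.03, 0.001]
contact_force: [-0.3, 0.4, -0.4]
gripper_width: 0.534
grasp_force: 61.4
```

Run:
```python
from h import *
go([.5814,.0073,.1],17.5)
```

```text
t 3.9 pos [ 0.4988 -0.2641  0.1054] dTool [ 0.0989 -0.2659  0.0052] rotvec [ 0.0017 -0.0017 -0.245 ] q6 0.892 xaxis 3.46
```

Scaled: -0.0443 m is -0.7088, 0.0165 m is 0.264.

Call:
{"api": "shift_gripper", "payload": {"segments": "0,0.264,-0.7088,0,0,0,0 | 0,0.264,-0.7088,0,0,0,0 | 0,0.264,-0.7088,0,0,0,0 | 0,0.264,-0.7088,0,0,0,0 | 0,0.264,-0.7088,0,0,0,0"}}

```text
time: 4.53
tool_pos: [0.5682, -0.0364, 0.1045]
tool_rot: [0.0, 1.0, 0.029, 0.001]
contact_force: [0.2, -0.5, -0.0]
gripper_width: 0.535
grasp_force: 61.5
```

Call:
{"api": "shift_gripper", "payload": {"segments": "0,0.264,-0.7088,0,0,0,0 | 0,0,0,0,0,0,-0.0306 | 0,0,0,0,0,0,-0.0306 | 0,0,0,0,0,0,0"}}

```text
time: 5.03
tool_pos: [0.5818, 0.0075, 0.1042]
tool_rot: [0.0, 0.989, 0.15, 0.0]
contact_force: [-0.8, 0.3, -1.3]
gripper_width: 0.535
grasp_force: 61.5
```

Run:
```python
from h import *
go([.583,.0075,.0118],17.5)
```

```text
t 5.03 pos [0.5818 0.0075 0.1042] dTool [0.0011 0.0003 0.0924] rotvec [ 0.0003 -0.0006 -0.0036] q6 1.154 xaxis 17.29
```

Scaled: 0.04 m is 0.64, 0.03 m is 0.48.

Call:
{"api": "shift_gripper", "payload": {"segments": "0,0.016,0,0.64,0,0,0 | 0,0,0,0.48,0,0,0 | 0,0,0,0.24,0,0,0 | 0,0,0,0.096,0,0,0 | 0,0,0,0,0,0,0"}}

```text
time: 5.65
tool_pos: [0.5833, 0.0074, 0.013]
tool_rot: [0.0, 0.989, 0.151, 0.0]
contact_force: [1.0, -0.0, -0.9]
gripper_width: 0.526
grasp_force: 61.5
```

Call:
{"api": "shift_gripper", "payload": {"segments": "0,0,0,0.032,0,0,0 | 0,0,0,0,0,0,0"}}

```text
time: 5.9
tool_pos: [0.5837, 0.0074, 0.0114]
tool_rot: [0.0, 0.989, 0.151, 0.001]
contact_force: [0.6, -0.2, 1.3]
gripper_width: 0.532
grasp_force: 61.6
```

Contact is just being made at 1.3 N, so I'll release, let it settle and lift.

Scaled: -0.02 m is -0.32.

Call:
{"api": "shift_gripper", "payload": {"segments": "1,0,0,0,0,0,0 | 1,0,0,0,0,0,0 | 1,0,0,0,0,0,0 | 1,0,0,0,0,0,0 | 1,0,0,-0.32,0,0,0"}}

```text
time: 6.52
tool_pos: [0.581, 0.0077, 0.0291]
tool_rot: [-0.001, 0.989, 0.151, -0.002]
contact_force: [-0.7, 1.0, 0.8]
gripper_width: 1.0
grasp_force: 0.0
```

Call:
{"api": "shift_gripper", "payload": {"segments": "1,0,0,-0.64,0,0,0 | 1,0,0,-0.8,0,0,0 | 1,0,0,-0.8,0,0,0 | 1,0,0,-0.16,0,0,0 | 1,0,0,0,0,0,0"}}

```text
time: 7.15
tool_pos: [0.5834, 0.0075, 0.1822]
tool_rot: [0.0, 0.989, 0.151, 0.001]
contact_force: [-0.9, -0.1, -0.4]
gripper_width: 1.0
grasp_force: 0.0
```

Run:
```python
from h import *
go([.525,.273,.18],-23.5)
p=cams.camera_params("wrist"); im=cams.grab_frame("wrist")[:,:,::-1]
print(p)
cv2.imwrite("pics/w2.png",cv2.resize(im[0:300,160:560],None,fx=2,fy=2,interpolation=cv2.INTER_CUBIC))
```

```text
t 7.15 pos [0.5834 0.0075 0.1822] dTool [ 0.0235 -0.2709  0.0019] rotvec [ 2.00e-04 -3.00e-03  7.13e-01] q6 1.153 xaxis 17.35
{'intrinsics': array([[313.23221839,   0.        , 312.21567499],
       [  0.        , 313.23221839, 198.15706203],
       [  0.        ,   0.        ,   1.        ]]), 'xyz': array([0.64706307, 0.02784527, 0.32613037]), 'orientation': array([ 0.10827454,  0.79854272, -0.58682694, -0.07899547])}
```

View pics/w2.png

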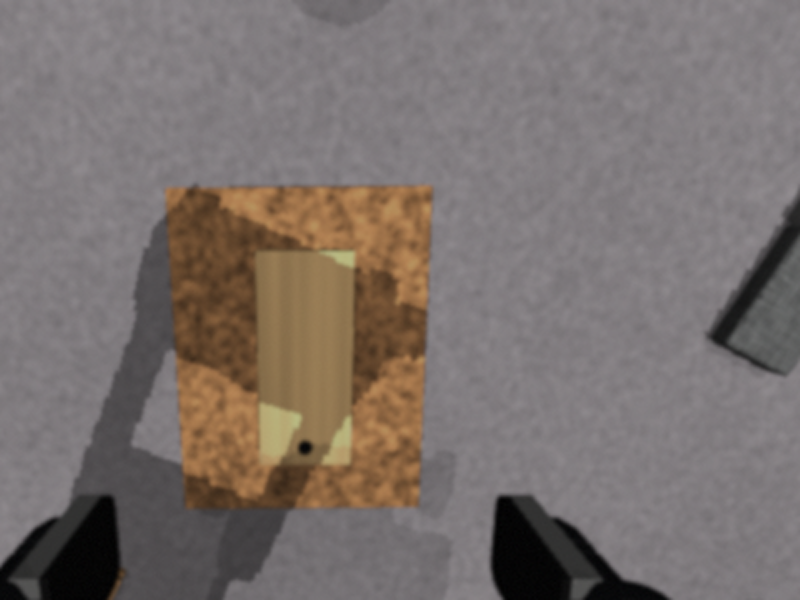

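The tag lies flat on the pad. Crop corners are tag (256,251), (355,250), (351,465), (260,465) and pad (166,186), (432,185), (419,508), (186,508). The hole is at the bottom, at (305,448).

Run:
```python
from h import *
# stationary: same wrist pose as the picture
f=lambda c: np.array(c)/2+[160,0]
t=rect(px2w("wrist",f([(256,251),(355,250),(351,465),(260,465)]),.018)); p=rect(px2w("wrist",f([(166,186),(432,185),(419,508),(186,508)]),.006))
print(*t);print(*p); a=np.radians(t[3]+180)
print("area",t[0]+.01*np.array([np.cos(a),np.sin(a)]))
```

```text
[0.5818687  0.00722257] 0.04735606877131831 0.10934493055318391 -162.58758567491657
[0.5809942  0.00945427] 0.12863997587372022 0.16968758928890829 -162.09028856280625
area [0.59141046 0.01021504]
```

Scaled: -0.0542 m is -0.8672, 0.0047 m is 0.0752.

Call:
{"api": "shift_gripper", "payload": {"segments": "1,0.0752,-0.8672,0,0,0,0 | 1,0.0752,-0.8672,0,0,0,0 | 1,0.0752,-0.8672,0,0,0,0 | 1,0.0752,-0.8672,0,0,0,0 | 1,0.0752,-0.8672,0,0,0,0"}}

```text
time: 7.82
tool_pos: [0.5225, 0.2743, 0.1776]
tool_rot: [0.0, 0.989, 0.151, -0.002]
contact_force: [1.6, 0.1, 0.2]
gripper_width: 0.997
grasp_force: 0.0
```

Call:
{"api": "shift_gripper", "payload": {"segments": "1,0,0,0,0,0,0.0445 | 1,0,0,0,0,0,0.0445 | 1,0,0,0,0,0,0.0445 | 1,0,0,0,0,0,0.0445 | 1,0,0,0,0,0,0"}}

```text
time: 8.45
tool_pos: [0.5232, 0.2728, 0.1778]
tool_rot: [0.001, 0.979, -0.202, -0.002]
contact_force: [0.3, -0.0, 0.1]
gripper_width: 1.0
grasp_force: 0.0
```

Run:
```python
from h import *
go([.525,.273,.18],-23.5)
im=cams.grab_frame("wrist")[:,:,::-1]
cv2.imwrite("pics/w3.png",cv2.resize(im[50:300,180:480],None,fx=2.4,fy=2.4,interpolation=cv2.INTER_CUBIC))
```

```text
t 8.45 pos [0.5232 0.2728 0.1778] dTool [ 0.0016 -0.0009 -0.0022] rotvec [0.0029 0.003  0.0031] q6 2.332 xaxis -23.32
```

View pics/w3.png

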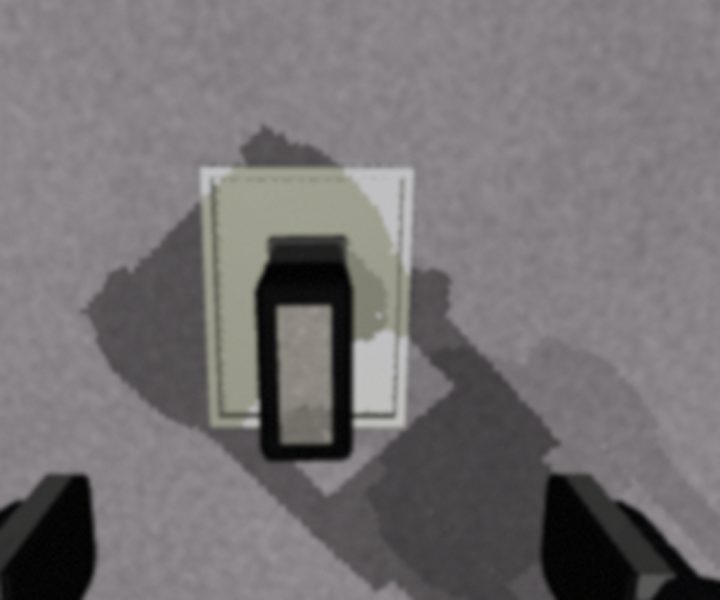

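The cap top is at crop (256,288), (352,288), (349,458), (264,460), and its label at (276,306), (332,306), (332,443), (279,443). The tray rim is at (201,169), (413,169), (405,426), (210,427).

Run:
```python
from h import *
f=lambda c: np.array(c)/2.4+[180,50]
for c,z in (([(256,288),(352,288),(349,458),(264,460)],.1),([(276,306),(332,306),(332,443),(279,443)],.1),([(201,169),(413,169),(405,425),(210,426)],.012)): print(*rect(px2w("wrist",f(c),z)))
go([.523,.2735,.067],-23.5)
```

```text
[0.52334324 0.27644292] 0.027908669833122606 0.05525806797160867 157.30670130901686
[0.52340218 0.27659124] 0.016825968394594836 0.04428652956610171 157.1007581714471
[0.52777564 0.27487268] 0.08529164166075812 0.10951068087588389 156.65848783008857
t 8.5 pos [0.5234 0.2728 0.1782] dTool [-0.0003 -0.0007  0.1112] rotvec [0.0024 0.0026 0.004 ] q6 2.331 xaxis -23.27
```

Scaled: 0.04 m is 0.64, 0.035 m is 0.56.

Call:
{"api": "shift_gripper", "payload": {"segments": "1,-0.024,-0.04,0.64,0,0,0 | 1,0,0,0.56,0,0,0 | 1,0,0,0.4,0,0,0 | 1,0,0,0.176,0,0,0 | 1,0,0,0,0,0,0"}}

```text
time: 9.12
tool_pos: [0.5234, 0.2758, 0.0684]
tool_rot: [0.001, 0.979, -0.203, -0.001]
contact_force: [1.0, -0.2, -0.0]
gripper_width: 1.002
grasp_force: 0.0
```

Call:
{"api": "shift_gripper", "payload": {"segments": "0,0,0,0,0,0,0 | 0,0,0,0,0,0,0 | 0,0,0,0,0,0,0 | 0,0,0,0,0,0,0 | 0,0,0,0,0,0,0"}}

```text
time: 9.75
tool_pos: [0.5245, 0.2763, 0.0701]
tool_rot: [-0.0, 0.979, -0.203, 0.001]
contact_force: [-0.1, -0.4, 2.7]
gripper_width: 0.34
grasp_force: 63.6
```

Call:
{"api": "shift_gripper", "payload": {"segments": "0,0,0,0,0,0,0 | 0,0,0,0,0,0,0"}}

```text
time: 10.0
tool_pos: [0.5245, 0.2763, 0.0697]
tool_rot: [-0.0, 0.979, -0.203, 0.001]
contact_force: [0.4, 0.1, 1.9]
gripper_width: 0.339
grasp_force: 63.6
```

Scaled: -0.04 m is -0.64, -0.03 m is -0.48.

Call:
{"api": "shift_gripper", "payload": {"segments": "0,0,0,-0.16,0,0,0 | 0,0,0,-0.48,0,0,0 | 0,0,0,-0.64,0,0,0 | 0,0,0,-0.32,0,0,0 | 0,0,0,0,0,0,0"}}

```text
time: 10.62
tool_pos: [0.5247, 0.2763, 0.1707]
tool_rot: [-0.001, 0.979, -0.203, 0.001]
contact_force: [0.8, -0.4, -2.4]
gripper_width: 0.34
grasp_force: 63.3
```

Run:
```python
from h import *
go([.5915,.0102,.165],17.4); print(manip.state()["contact_force"])
```

```text
t 10.62 pos [0.5247 0.2763 0.1707] dTool [0.1672 0.2176 0.0056] rotvec [-0.0011 -0.0025 -0.7129] q6 2.339 xaxis -23.44
[ 0.84605973 -0.41643582 -2.41320247]
```

Scaled: 0.0363 m is 0.5808, 0.0279 m is 0.4464.

Call:
{"api": "shift_gripper", "payload": {"segments": "0,0.4464,0.5808,0,0,0,0 | 0,0.4464,0.5808,0,0,0,0 | 0,0.4464,0.5808,0,0,0,0 | 0,0.4464,0.5808,0,0,0,0 | 0,0.4464,0.5808,0,0,0,0"}}

```text
time: 11.25
tool_pos: [0.5784, 0.0527, 0.1664]
tool_rot: [0.0, 0.979, -0.203, -0.002]
contact_force: [0.1, -0.0, -2.5]
gripper_width: 0.342
grasp_force: 63.1
```

Call:
{"api": "shift_gripper", "payload": {"segments": "0,0.4464,0.5808,0,0,0,-0.0438 | 0,0,0,0,0,0,-0.045 | 0,0,0,0,0,0,-0.045 | 0,0,0,0,0,0,-0.0445 | 0,0,0,0,0,0,0"}}

```text
time: 11.88
tool_pos: [0.5895, 0.0097, 0.1666]
tool_rot: [-0.001, 0.989, 0.15, -0.002]
contact_force: [0.0, -0.1, -2.3]
gripper_width: 0.345
grasp_force: 63.1
```

Run:
```python
from h import *
go([.5915,.0102,.0827],17.4)
print(cams.camera_params("wrist")); im=cams.grab_frame("wrist")[:,:,::-1]
cv2.imwrite("pics/w4.png",cv2.resize(im[50:350,140:460],None,fx=2,fy=2,interpolation=cv2.INTER_CUBIC))
```

```text
t 11.88 pos [0.5895 0.0097 0.1666] dTool [0.0024 0.0003 0.0839] rotvec [-0.0018  0.004  -0.0021] q6 1.16 xaxis 17.28
{'intrinsics': array([[313.23221839,   0.        , 312.21567499],
       [  0.        , 313.23221839, 198.15706203],
       [  0.        ,   0.        ,   1.        ]]), 'xyz': array([0.65427559, 0.02992287, 0.31017023]), 'orientation': array([ 0.11002021,  0.79793409, -0.58689385, -0.0821727 ])}
```

View pics/w4.png

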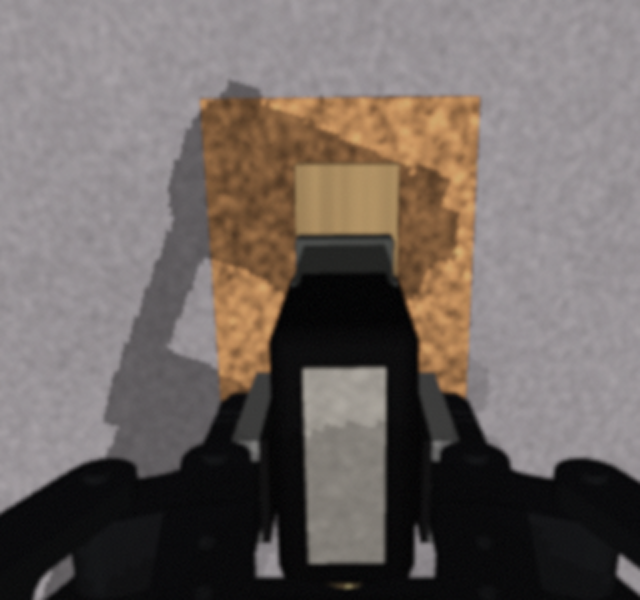

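Stamp in the hand over the tag: label (301,367), (387,367), (386,563), (306,565), cap (271,341), (418,341), (412,577), (281,578), foot front top edge (297,238) to (393,238), tag far edge (295,164) to (398,164).

Run:
```python
from h import *
f=lambda c: np.array(c)/2+[140,50]
T=manip.state()["tool_pos"]; a=np.radians(17.35);A=np.array([[np.cos(a),np.sin(a)],[np.sin(a),-np.cos(a)]])
for c,z in (([(301,367),(387,367),(386,563),(306,565)],.197),([(271,341),(418,341),(412,577),(281,578)],.197)):
    r=rect(px2w("wrist",f(c),z)); print(*r,"in tool",(r[0]-T[:2])@A)
e=px2w("wrist",f([(297,238),(393,238)]),.112); print("foot end in tool",(e-T[:2])@A)
e=px2w("wrist",f([(295,164),(398,164)]),.018); print("tag far end",(e-[.5819,.0072])@A)
go([.5915,.0102,.0827],17.4)
```

```text
[0.5885077  0.00949763] 0.01694692631552915 0.0453121387563791 -162.20848600568942 in tool [-0.00127702 -0.00011147]
[0.58945759 0.00968588] 0.028275440348608842 0.05412109095571086 -162.27938445128356 in tool [-3.14203672e-04 -7.88742442e-06]
foot end in tool [[ 0.03117745 -0.01556165]
 [ 0.03114186  0.01525886]]
tag far end [[ 0.05647681 -0.02322584]
 [ 0.05641287  0.02395713]]
t 11.93 pos [0.5898 0.0098 0.1671] dTool [0.0021 0.0002 0.0844] rotvec [-0.0014  0.0033 -0.003 ] q6 1.161 xaxis 17.23
```

Scaled: 0.03 m is 0.48, 0.0035 m is 0.056.

Call:
{"api": "shift_gripper", "payload": {"segments": "0,0.056,0,0.48,0,0,0 | 0,0,0,0.4,0,0,0 | 0,0,0,0.24,0,0,0 | 0,0,0,0.112,0,0,0 | 0,0,0,0,0,0,0"}}

```text
time: 12.55
tool_pos: [0.5942, 0.0107, 0.0922]
tool_rot: [-0.0, 0.989, 0.151, -0.0]
contact_force: [0.2, -0.8, -2.0]
gripper_width: 0.34
grasp_force: 63.1
```

Call:
{"api": "shift_gripper", "payload": {"segments": "0,0,0,0.048,0,0,0 | 0,0,0,0.048,0,0,0 | 0,0,0,0.032,0,0,0 | 0,0,0,0,0,0,0"}}

```text
time: 13.05
tool_pos: [0.5942, 0.0107, 0.0842]
tool_rot: [-0.0, 0.988, 0.151, -0.0]
contact_force: [0.3, 0.1, -2.0]
gripper_width: 0.339
grasp_force: 63.1
```

Scaled: 0.002 m is 0.032, -0.001 m is -0.016.

Call:
{"api": "shift_gripper", "payload": {"segments": "0,-0.016,0,0.032,0,0,0 | 0,0,0,0.032,0,0,0 | 0,0,0,0.032,0,0,0 | 0,0,0,0,0,0,0"}}

```text
time: 13.55
tool_pos: [0.594, 0.0104, 0.079]
tool_rot: [0.0, 0.988, 0.151, 0.001]
contact_force: [-0.4, 1.2, 3.7]
gripper_width: 0.34
grasp_force: 63.9
```

Scaled: 0.004 m is 0.064, 0.003 m is 0.048.

Call:
{"api": "shift_gripper", "payload": {"segments": "0,0,0,0.064,0,0,0 | 0,0,0,0.064,0,0,0 | 0,0,0,0.048,0,0,0 | 0,0,0,0.048,0,0,0 | 0,0,0,0.032,0,0,0"}}

```text
time: 14.18
tool_pos: [0.5942, 0.0104, 0.0653]
tool_rot: [0.0, 0.988, 0.151, 0.0]
contact_force: [-9.4, 1.8, 24.2]
gripper_width: 0.343
grasp_force: 66.4
```

Call:
{"api": "shift_gripper", "payload": {"segments": "0,0,0,0.032,0,0,0 | 0,0,0,0,0,0,0 | 0,0,0,0,0,0,0"}}

```text
time: 14.55
tool_pos: [0.5943, 0.0104, 0.0652]
tool_rot: [0.0, 0.988, 0.151, 0.0]
contact_force: [-12.6, 0.8, 27.1]
gripper_width: 0.345
grasp_force: 67.1
```

The travel stops hard at 0.0652 with 27 N, so the cap is at its stop. I'll hold briefly, then lift.

Scaled: -0.03 m is -0.48, -0.008 m is -0.128.

Call:
{"api": "shift_gripper", "payload": {"segments": "0,0,0,0,0,0,0 | 0,0,0,-0.128,0,0,0 | 0,0,0,-0.128,0,0,0 | 0,0,0,-0.128,0,0,0 | 0,0,0,-0.48,0,0,0"}}

```text
time: 15.18
tool_pos: [0.5901, 0.0105, 0.1105]
tool_rot: [-0.001, 0.988, 0.151, -0.004]
contact_force: [-0.1, 0.2, -2.6]
gripper_width: 0.341
grasp_force: 63.0
```

Call:
{"api": "shift_gripper", "payload": {"segments": "0,0,0,-0.48,0,0,0 | 0,0,0,-0.32,0,0,0 | 0,0,0,0,0,0,0"}}

```text
time: 15.55
tool_pos: [0.5939, 0.0103, 0.1652]
tool_rot: [0.0, 0.988, 0.151, 0.001]
contact_force: [-0.3, -0.7, -2.1]
gripper_width: 0.341
grasp_force: 63.2
```

Run:
```python
from h import *
go([.5276,.2736,.165],-23.3)
cv2.imwrite("pics/top2.png",cv2.resize(cams.grab_frame("top")[140:260,150:390,::-1],None,fx=3.3,fy=3.3,interpolation=cv2.INTER_CUBIC))
```

```text
t 15.55 pos [0.5939 0.0103 0.1652] dTool [ 0.0155 -0.2711 -0.    ] rotvec [ 3.000e-04 -2.000e-03  7.104e-01] q6 1.159 xaxis 17.4
```

View pics/top2.png

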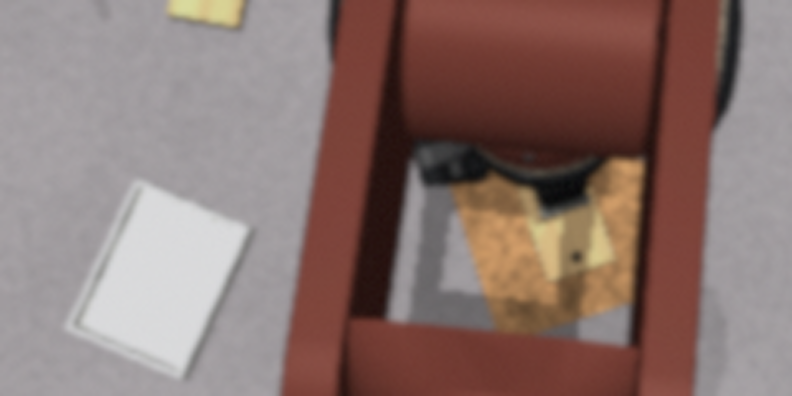

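The tag is still on the pad, with its hole at (577,257), and the empty tray is at about (160,280). I'll carry the stamp back.

Scaled: -0.0452 m is -0.7232, 0.003 m is 0.048.

Call:
{"api": "shift_gripper", "payload": {"segments": "0,0.048,-0.7232,0,0,0,0 | 0,0.048,-0.7232,0,0,0,0 | 0,0.048,-0.7232,0,0,0,0 | 0,0.048,-0.7232,0,0,0,0 | 0,0.048,-0.7232,0,0,0,0"}}

```text
time: 16.23
tool_pos: [0.5383, 0.2315, 0.1617]
tool_rot: [0.0, 0.988, 0.151, -0.002]
contact_force: [-0.5, 0.2, -2.3]
gripper_width: 0.338
grasp_force: 63.2
```

Call:
{"api": "shift_gripper", "payload": {"segments": "0,0.016,-0.7232,0,0,0,0.0438 | 0,0,0,0,0,0,0.0445 | 0,0,0,0,0,0,0.0445 | 0,0,0,0,0,0,0.0445 | 0,0,0,0,0,0,0"}}

```text
time: 16.85
tool_pos: [0.5263, 0.2736, 0.1619]
tool_rot: [0.001, 0.98, -0.2, -0.002]
contact_force: [-0.3, -0.4, -2.8]
gripper_width: 0.344
grasp_force: 63.2
```

Run:
```python
from h import *
go([.5276,.2736,.0697],-23.3)
```

```text
t 16.85 pos [0.5263 0.2736 0.1619] dTool [ 0.0015 -0.0008  0.0922] rotvec [0.0027 0.0027 0.0037] q6 2.328 xaxis -23.09
```

Scaled: 0.035 m is 0.56, 0.025 m is 0.4.

Call:
{"api": "shift_gripper", "payload": {"segments": "0,0.024,-0.016,0.56,0,0,0 | 0,0,0,0.4,0,0,0 | 0,0,0,0.272,0,0,0 | 0,0,0,0.128,0,0,0 | 0,0,0,0.048,0,0,0"}}

```text
time: 17.48
tool_pos: [0.5294, 0.2743, 0.0762]
tool_rot: [-0.0, 0.98, -0.201, 0.0]
contact_force: [-0.2, -0.8, -1.6]
gripper_width: 0.344
grasp_force: 63.1
```

Call:
{"api": "shift_gripper", "payload": {"segments": "0,0,0,0.032,0,0,0 | 0,0,0,0.016,0,0,0 | 0,0,0,0,0,0,0"}}

```text
time: 17.85
tool_pos: [0.5295, 0.2744, 0.0738]
tool_rot: [-0.0, 0.98, -0.201, 0.0]
contact_force: [-0.5, -0.4, -3.4]
gripper_width: 0.343
grasp_force: 63.1
```

Scaled: 0.002 m is 0.032, 0.001 m is 0.016.

Call:
{"api": "shift_gripper", "payload": {"segments": "0,0,0,0.032,0,0,0 | 0,0,0,0.016,0,0,0 | 0,0,0,0.016,0,0,0 | 0,0,0,0,0,0,0"}}

```text
time: 18.35
tool_pos: [0.5293, 0.2744, 0.0699]
tool_rot: [-0.0, 0.98, -0.201, 0.0]
contact_force: [-2.0, -1.3, 2.4]
gripper_width: 0.34
grasp_force: 63.8
```

Call:
{"api": "shift_gripper", "payload": {"segments": "0,0,0,0.016,0,0,0 | 0,0,0,0,0,0,0"}}

```text
time: 18.6
tool_pos: [0.5294, 0.2744, 0.0686]
tool_rot: [-0.0, 0.98, -0.201, 0.0]
contact_force: [-2.0, -1.0, 2.3]
gripper_width: 0.339
grasp_force: 63.8
```

The stamp is resting on the tray floor, so I'll back off 0.5 mm, release, raise and check.

Scaled: -0.0005 m is -0.008.

Call:
{"api": "shift_gripper", "payload": {"segments": "0,0,0,-0.008,0,0,0 | 1,0,0,0,0,0,0 | 1,0,0,0,0,0,0 | 1,0,0,0,0,0,0 | 1,0,0,0,0,0,0"}}

```text
time: 19.23
tool_pos: [0.5292, 0.2743, 0.0687]
tool_rot: [0.0, 0.98, -0.201, 0.0]
contact_force: [-0.4, 0.5, 0.4]
gripper_width: 1.002
grasp_force: 0.0
```

Call:
{"api": "shift_gripper", "payload": {"segments": "1,0,0,-0.32,0,0,0 | 1,0,0,-0.64,0,0,0 | 1,0,0,-0.8,0,0,0 | 1,0,0,-0.16,0,0,0 | 1,0,0,0,0,0,0"}}

```text
time: 19.85
tool_pos: [0.5299, 0.2746, 0.1909]
tool_rot: [-0.001, 0.98, -0.201, 0.001]
contact_force: [0.1, -0.5, -0.6]
gripper_width: 1.001
grasp_force: 0.0
```

Call:
{"api": "shift_gripper", "payload": {"segments": "1,-0.8,0.48,-0.48,0,0,0 | 1,-0.8,0.48,-0.48,0,0,0 | 1,0,0,0,0,0,0 | 1,0,0,0,0,0,0"}}

```text
time: 20.35
tool_pos: [0.4187, 0.2591, 0.2444]
tool_rot: [0.001, 0.98, -0.201, -0.001]
contact_force: [0.4, 0.3, 0.4]
gripper_width: 0.999
grasp_force: 0.0
```

Run:
```python
from h import *
cv2.imwrite("pics/scene2.png",cv2.resize(cams.grab_frame("scene")[120:300,220:440,::-1],None,fx=3,fy=3,interpolation=cv2.INTER_CUBIC))
```

```text
(no output)
```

View pics/scene2.png

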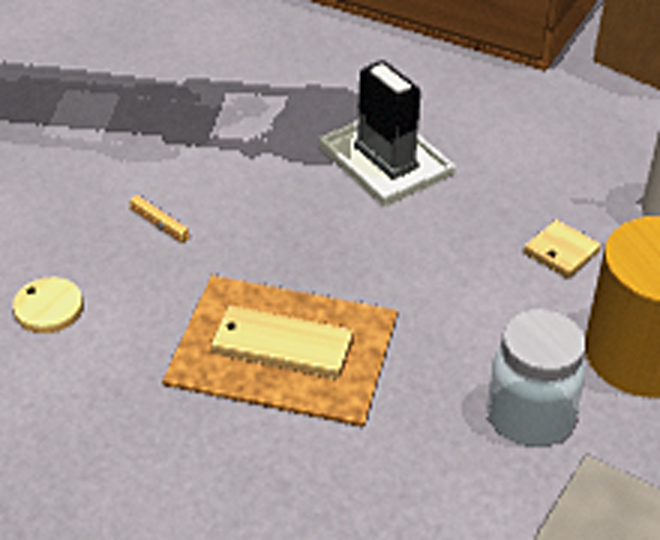

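The stamp stands upright in its tray with the cap up (390,120). The tag lies in the middle of the pad (282,340), and the bystanders are where they were. Handing in.

```bash
python3 -c "
from plant import manip, cams, job
print(job.job_done())"
```

```text
the job is handed in; nothing more can be done
None
```

I handed the job in at about 20 s of the 67 s allowed: the tag lies centred on the pad, the stamp was pressed to its stop on the tag's plain part, and it is back upright in its tray with the cap up; the hand-in printed no verdict.

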